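# Stand the green tea tin up

### The job

The green tea tin has been left lying on its side on the steel counter. Tip it up a quarter turn over its bottom edge, where it lies, so that it stands upright on its base with its round brass lid on top, then let go of it. Do not lift it off the counter on the way, and leave the blue and the red tin as they are.

Things in the scene. Friction and masses are not known exactly. Their poses are not given: they have to be found in the camera images.
- green_tin_centre (a point): centre of a rigid green tea tin with a cream band: box 66 long (x), 50 wide (y), 60 thick (z) mm, 0.13 to 0.25 kg. Starts lying on a 66x50 side, centre 30 mm up. x points out of the lid end: at the start level, away from the robot within 30 degrees; finally up. y stays level, z starts up. Lid: round brass plug, 40 mm across, 6 mm proud of that end; the other end is its flat base
- green_tin_heel (a point): middle of the green tin's bottom edge, over which it tips: between its flat base and the side it starts on, 33 mm along -x and 30 mm along -z from its centre, on the counter at z = 0; edge runs along y, same axes as the centre. Balances on this edge when turned about 50 degrees; beyond that it settles upright by itself
- blue_tin: a tin of the same shape and size in blue, also lying on its side, to be left alone; origin at the middle of the side it lies on, x axis along its length out of the lid end
- red_tin: a tin of the same shape and size in red, already standing upright with its lid up, to be left alone; origin at the middle of its base, z axis up out of the lid, 60 mm along x and 50 mm along y, 72 mm high with the lid

How it is judged:
By the outcome, as a careful person would: the job done as asked, in the order asked, and still so for the second after the job is handed in, with the robot touching nothing.
It also fails if it takes over 32 s, if anything falls off the work surface, if the arm or the gripper's body presses on something with over 40 N, if the wrist force passes 120 N, or if a joint passes its speed limit or range.

### The arm

A 6-joint arm with a two-finger parallel gripper is mounted at the origin on the work surface. World frame = base frame: x ahead of the robot, y to its left, z up, the work surface at z = 0. Lengths are in m, angles in rad, forces in N, time in s.
With the tool pointing down it reaches from about 0.35 to 0.975 m from the base axis. Payload 4.9 kg.
Tool frame: the origin (TCP) lies midway between the tips of the shut fingers; the grasp point (between the pads) lies ctrl.grip_point_offset behind it (ctrl.grip_point_offset is the distance from the TCP to the grasp point, in m); x points along the fingers, y is the direction in which the jaws open and shut, and the axes are right-handed (so a half turn about x gives the same grasp; the last joint's range is limited). The gripper opens to 85 mm and grips with 20 to 120 N. Pads are 22 mm wide; open, the fingers measure 114 mm over their backs; the gripper's body (76 mm by 85 mm) begins 54 mm behind the grasp point. The pads swing forward as they close: fully open they stand 13 mm farther back than shut.
Start: joints at [1.085, 0.053, 1.613, -0, 1.476, -0.119], TCP at [0.224, 0.583, 0.231] pointing down, gripper open.
Joint ranges: [-3.01, 3.01], [-1.01, 2.22], [0.06, 2.58], [-1.02, 4.17], [0.09, 2.62], [-3.14, 3.14]. Speed limits (rad/s): [2.57, 2.57, 3.14, 3.14, 3.14, 3.14].

### API

Orientations are given as a rotation vector (axis times angle).
In Python, from station import ctrl gives the robot as it stands. The module is installed in compiled form; this text tells all that it offers.
- The arm moves only by the tool drive_tool, never from a script. Its argument "commands" is text: rows parted by semicolons, each of 5 numbers parted by spaces: the closure, from -1 (fully open) to 1 (shut), so that 0 is half open, then the shift along the tool's x, y, z in units of 40 mm (1.0 is 40 mm), then the turn about the tool's x in units of 5 degrees (1.0 is 5 degrees). A call has 1 to 8 rows; each row is the pose to reach, as a shift and turn from the pose commanded when the call began, along the tool's axes at that moment; what a row does not reach only later rows make up. A row lasts 1/12 s, in which the tool goes at most 41.7 mm and 7.16 degrees, less where a joint would pass 70% of its speed; a pose out of reach is approached as far as the arm can. A call with a gripper value outside its range is refused whole. The fingers move at their own pace and stop on an object; "newtons" is the grip in N (left out, the last holds). Time passes only in rows, so rows that repeat a pose let the fingers close. It gives the time, the measured TCP pose, the force and the opening at its end, in the units of the state.
- ctrl.get_obs(): the state, without advancing time (a new reading comes with each control period).
- ctrl.get_image(name): name is "side" or "top"; returns (picture, depth): 400x640x3 uint8, blue, green, red; 400x640 float32, m along the optical axis (not along the pixel's ray), 0 where there is no reading.
- ctrl.camera_info(name): a dict with "K" (3x3 intrinsics, pixels), "k1" (the pictures are not rectified: a ray, as slopes to the right and down, at radius r is drawn at 1 + k1 r^2 times it, then the intrinsics apply), "T" (4x4, takes a point from camera to world coordinates). Camera axes: x right, y down, z forward; pixel columns grow to the right and rows downward; lengths in m; the calibration is good to about 2 mm. A picture is of the moment at which its call begins. camera_info takes no time and is no camera call.
- ctrl.finish_job(): hands the job in, once; it reports no verdict.
The state is a dict: "t": time; "q": joint angles; "dq": joint speeds; "effort": joint torques, N m; "tool_pos": TCP position; "tool_rot": TCP orientation; "contact_force": force on the tool from outside, world axes, zero at the start; "wrist_torque": the same for the moment, N m; "opening": finger opening in m.
Only numpy, scipy, OpenCV 4.12 (cv2) and the standard library are available. Lean on these libraries where they do the work, as an engineer would, in place of code of your own. Each camera call takes 0.05 s, during which the arm holds its last target.

## Working session

There is one attempt and no reset: what is moved stays moved. The work goes in short steps, Python scripts to look and compute and a tool call to move; the robot and the scene stay as the last step left them, time stands still between calls to the robot, and variables do not carry over. Pictures are saved under pics/ and viewed, and the job is handed in when it is done.

Besides the shell and the picture viewer there is one more tool, called after "Request:" as name(argument=value, ...), one argument or row to a line, values as JSON. drive_tool: Moves the arm, as the interface text tells. Its arguments: {"type":"object","properties":{"commands":{"type":"string"},"newtons":{"type":"number"}},"required":["commands"]}

```bash
mkdir -p pics
python3 - <<'E'
from station import ctrl
import cv2,numpy as np
o=ctrl.get_obs()
for k,v in o.items(): print(k,np.round(v,4))
print(ctrl.grip_point_offset)
for n in("side","top"):
    im,d=ctrl.get_image(n); cv2.imwrite(f"pics/{n}0.png",im); np.savez(f"{n}0.npz",im=im,d=d)
    c=ctrl.camera_info(n); print(n,c)
E
```

```text
t 0.0
q [ 1.085   0.0533  1.6143  0.      1.476  -0.119 ]
dq [-0.0004  0.0001 -0.0014  0.0018 -0.0009  0.001 ]
effort [ 6.00000e-04 -3.93686e+01 -3.70177e+01 -1.00000e-04  7.10000e-03
  0.00000e+00]
tool_pos [0.2238 0.5829 0.2301]
tool_rot [ 0.2863  1.5522 -0.2893]
contact_force [0.0731 0.1951 0.6614]
wrist_torque [ 0.0375 -0.0014 -0.0193]
opening 0.0852
0.0187
side {'K': array([[371.23011934,   0.        , 321.48342065],
       [  0.        , 371.23011934, 199.69063955],
       [  0.        ,   0.        ,   1.        ]]), 'k1': 0.0016197351135447237, 'T': array([[-0.8190314 , -0.3996347 ,  0.41167909,  0.22936022],
       [-0.57370286,  0.56136725, -0.59643259,  0.38476323],
       [ 0.007252  , -0.72467849, -0.68904898,  0.51194144],
       [ 0.        ,  0.        ,  0.        ,  1.        ]])}
top {'K': array([[460.57029138,   0.        , 318.86076386],
       [  0.        , 460.57029138, 200.48986418],
       [  0.        ,   0.        ,   1.        ]]), 'k1': -0.12761767999256673, 'T': array([[ 0.01553192, -0.99174985,  0.12724383,  0.36097234],
       [-0.99966577, -0.01277199,  0.02247742, -0.01551467],
       [-0.02066682, -0.12755042, -0.99161675,  1.0880276 ],
       [ 0.        ,  0.        ,  0.        ,  1.        ]])}
```

View pics/side0.png

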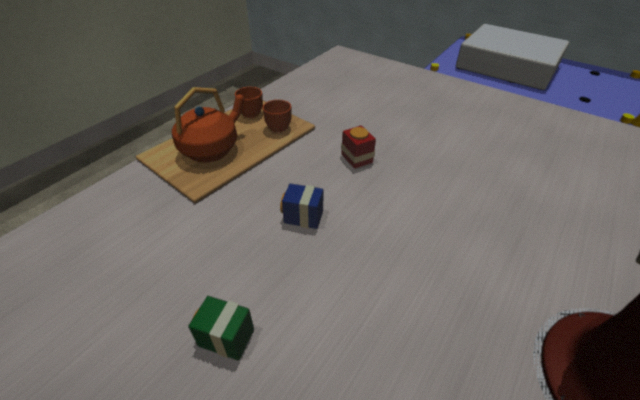

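View pics/top0.png

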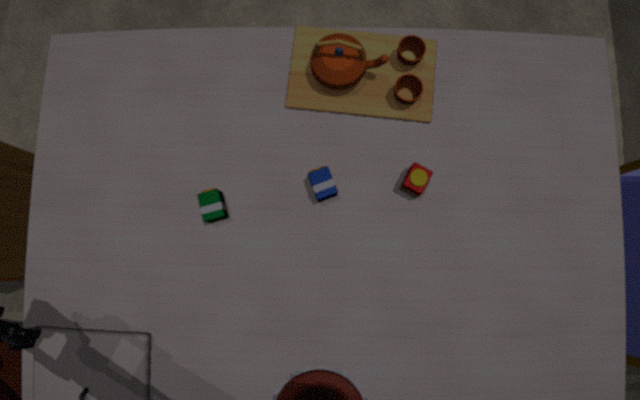

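The side view shows the green tin at about (222,327), blue at (302,206) and red at (358,146). In the top view green is at (211,205) with its lid toward the top of the picture at (208,190), blue at (322,183) and red at (417,180).

```bash
cat > h.py <<'E'
import numpy as np,cv2
from station import ctrl
def pts(name,px,d=None,z=None):
    c=ctrl.camera_info(name);K,T=c["K"],c["T"]
    px=np.asarray(px,float).reshape(-1,1,2)
    n=cv2.undistortPoints(px,K,np.array([c["k1"],0,0,0,0])).reshape(-1,2)
    r=np.c_[n,np.ones(len(n))]
    R=r@T[:3,:3].T;o=T[:3,3]
    s=d if d is not None else (z-o[2])/R[:,2]
    return o+R*np.asarray(s)[:,None]
E
python3 - <<'E'
from h import *
def world(n):
    f=np.load(n+"0.npz");v,u=np.mgrid[0:400,0:640]
    return f["im"],f["d"],pts(n,np.c_[u.ravel(),v.ravel()],d=f["d"].ravel()).reshape(400,640,3)
for n,c in(("side",(222,327)),("top",(211,205))):
    im,d,P=world(n)
    hsv=cv2.cvtColor(im,cv2.COLOR_BGR2HSV)
    m=(P[...,2]>.045)&(P[...,2]<.075)
    v,u=np.mgrid[0:400,0:640]
    m&=(abs(u-c[0])<50)&(abs(v-c[1])<50)
    g=cv2.inRange(hsv,(40,80,20),(85,255,255))>0
    g&=(abs(u-c[0])<50)&(abs(v-c[1])<50)
    print(n,m.sum(),g.sum(),"z pct",np.percentile(P[m][:,2],[5,50,95]) if m.any() else None)
    mm=(abs(P[...,2]-np.median(P[m][:,2]))<.006)&m
    q=P[mm][:,:2].astype(np.float32); print(cv2.minAreaRect(q), q.mean(0))
    # colour contour of whole
    x0,y0=c[0]-40,c[1]-40
    cv2.imwrite(f"pics/{n}_crop0.png",cv2.resize(im[y0:y0+80,x0:x0+80],(560,560),interpolation=cv2.INTER_NEAREST))
E
```

```text
side 2044 1884 z pct [0.04939371 0.06068235 0.06221342]
((0.4806987941265106, 0.2564264237880707), (0.06575462967157364, 0.05130906030535698), 16.290563583374023) [0.4786302  0.25792322]
top 700 450 z pct [0.0501803  0.06026731 0.06361172]
((0.48058202862739563, 0.2560155391693115), (0.06696654856204987, 0.05219069868326187), 17.29741859436035) [0.4801356 0.2549933]
```

Run:
```python
import cv2,numpy as np
a=cv2.imread("pics/side_crop0.png");b=cv2.imread("pics/top_crop0.png")
o=np.hstack([cv2.resize(a,(400,400)),cv2.resize(b,(400,400))]);cv2.imwrite("pics/c0.png",cv2.convertScaleAbs(o,alpha=1.6))
```

```text
(no output)
```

View pics/c0.png

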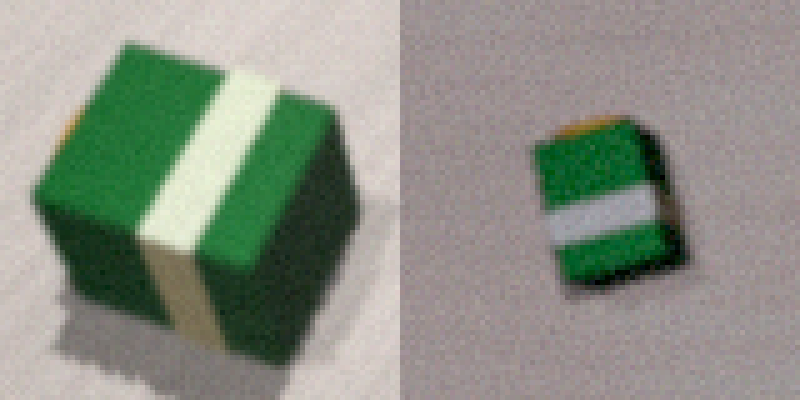

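The depth from both views puts the green tin's centre at about (0.4807, 0.256) with a yaw of about 16.8°. The tool can't pitch. My plan is to pinch the round lid's rim with the pad tips, jaws along the tin's y, which leaves a short contact line the tin can swivel on. I'll then carry the lid around an arc about the heel.

```bash
cat >> h.py <<'E'
from scipy.spatial.transform import Rotation as Rn
C=np.array([.4807,.2562,.030]);YAW=np.radians(16.8)
ex=np.array([np.cos(YAW),np.sin(YAW),0]);ey=np.array([-np.sin(YAW),np.cos(YAW),0]);ez=np.array([0,0,1.])
def st():
    o=ctrl.get_obs();return o,o["tool_pos"],Rn.from_rotvec(o["tool_rot"]).as_matrix()
def togo(target):
    o,p,R=st(); d=R.T@(np.asarray(target)-p)
    yt=R[:,1]; s=1 if yt@ey>0 else -1
    a=np.degrees(np.arctan2(R[:,0]@np.cross(yt,s*ey),yt@(s*ey)))
    print("t",round(o["t"],2),"p",np.round(p,4),"tin-frame TCP",np.round([(p-C)@ex*1000,(p-C)@ey*1000,p[2]*1000],1),"\nunits",np.round(d/.04,3),"turn deg",round(a,2),"F",np.round(o["contact_force"],2),"open",round(float(o["opening"]),4))
    return R
E
python3 - <<'E'
from h import *
R=togo(C+.0460*ex+ez*.09); print(np.round(R,3))
E
```

```text
t 0.1 p [0.2239 0.5829 0.2301] tin-frame TCP [-151.4  387.   230.1] 
units [ 2.76  -4.611  9.832] turn deg -37.82 F [ 0.31  0.38 -0.18] open 0.0851
[[-0.001  0.359  0.933]
 [-0.002  0.933 -0.359]
 [-1.    -0.002 -0.   ]]
```

Request:
drive_tool(
  commands="-1 0 -0.4 0.8 -0.95; -1 0 -0.8 1.6 -1.9; -1 0 -1.2 2.4 -2.85; -1 0 -1.6 3.2 -3.8; -1 0 -2.0 4.0 -4.75; -1 0 -2.4 4.8 -5.7; -1 0 -2.8 5.6 -6.6; -1 0 -3.2 6.4 -7.56",
  newtons=20,
)

```text
t: 0.77
tool_pos: [0.4178, 0.3705, 0.2308]
tool_rot: [-0.233, 1.559, 0.233]
contact_force: [0.6, 1.0, 0.4]
opening: 0.0855
```

Run:
```python
from h import *
R=togo(C+.0460*ex+ez*.06); print(np.round(R,3))
```

```text
t 0.77 p [0.4178 0.3705 0.2308] tin-frame TCP [-27.2 127.6 230.8] 
units [ 3.519 -3.196  1.819] turn deg 0.22 F [0.59 0.99 0.44] open 0.0855
[[-0.001 -0.293  0.956]
 [-0.     0.956  0.293]
 [-1.    -0.    -0.001]]
```

Request:
drive_tool(
  commands="-0.3 0.0 -0.6 0.3 0; -0.3 0 -1.3 0.7 0; -0.3 0.4 -2.0 1.1 0; -0.3 1.0 -2.6 1.4 0; -0.3 1.7 -3.0 1.7 0; -0.3 2.4 -3.2 1.82 0; -0.3 3.0 -3.2 1.82 0; -0.3 3.0 -3.2 1.82 0",
)

```text
t: 1.43
tool_pos: [0.52, 0.2683, 0.1043]
tool_rot: [-0.231, 1.571, 0.227]
contact_force: [-1.3, -1.1, -1.9]
opening: 0.0552
```

Run:
```python
from h import *
R=togo(C+.0460*ex+ez*(-.003))
for n,(x,y) in(("side",(200,290)),("top",(211,205))):
    im,d=ctrl.get_image(n); np.savez(f"{n}1.npz",im=im,d=d)
    x0,y0=max(0,x-100),max(0,y-100)
    cv2.imwrite(f"pics/{n}1.png",cv2.convertScaleAbs(cv2.resize(im[y0:y0+200,x0:x0+200],(600,600),interpolation=cv2.INTER_CUBIC),alpha=1.6))
```

```text
t 1.43 p [0.52   0.2683 0.1043] tin-frame TCP [ 41.2   0.2 104.3] 
units [ 1.93  -0.003  0.145] turn deg -0.1 F [-1.33 -1.05 -1.89] open 0.0552
```

View pics/side1.png

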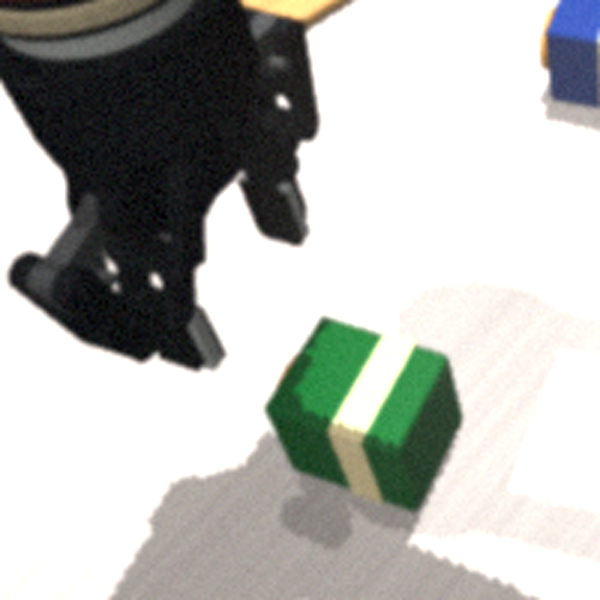

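View pics/top1.png

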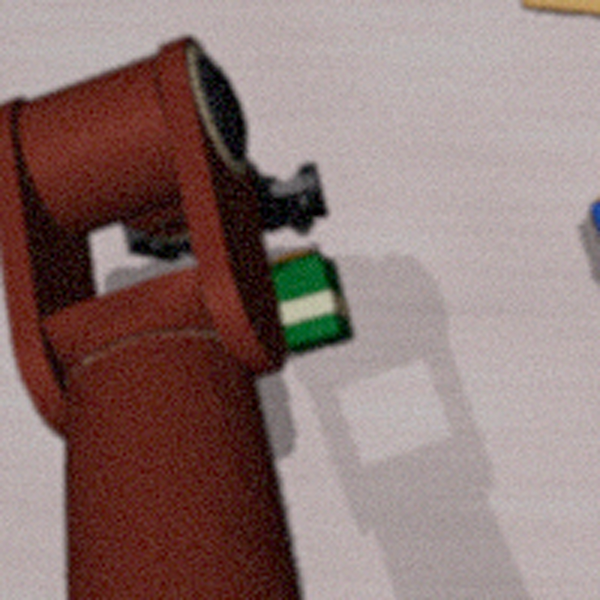

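Request:
drive_tool(
  commands="-0.3 0.5 0 0 0; -0.3 1.0 0 0 0; -0.3 1.5 0 0 0; -0.3 1.5 0 0 0; -0.3 1.5 0 0 0; -0.3 1.5 0 0 0",
)

```text
t: 2.03
tool_pos: [0.5253, 0.2715, 0.054]
tool_rot: [-0.23, 1.555, 0.231]
contact_force: [-0.8, -0.0, 0.4]
opening: 0.0554
```

Run:
```python
from h import *
R=togo(C+.0460*ex+ez*(-.003))
for n,(x,y) in(("side",(200,290)),):
    im,d=ctrl.get_image(n); np.savez(f"{n}2.npz",im=im,d=d)
    x0,y0=max(0,x-60),max(0,y-40)
    cv2.imwrite(f"pics/{n}2.png",cv2.convertScaleAbs(cv2.resize(im[y0:y0+120,x0:x0+120],(600,600),interpolation=cv2.INTER_CUBIC),alpha=1.8))
```

```text
t 2.03 p [0.5253 0.2715 0.054 ] tin-frame TCP [47.2  1.8 54. ] 
units [ 0.676 -0.044 -0.032] turn deg 0.02 F [-0.78 -0.03  0.45] open 0.0554
```

View pics/side2.png

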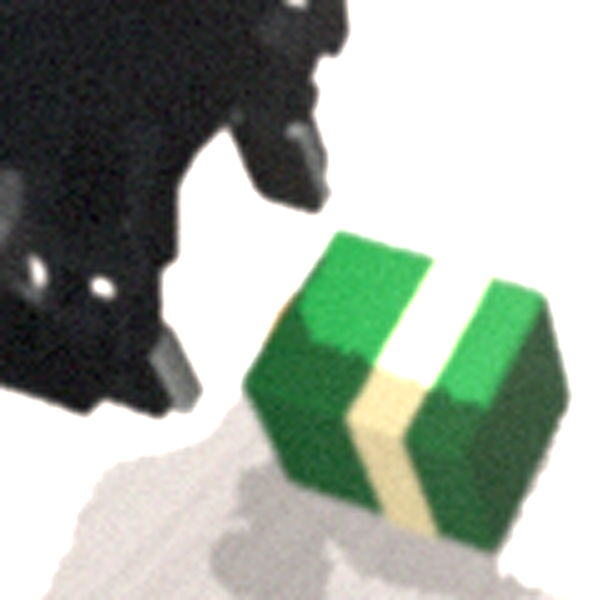

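Run:
```python
from h import *
c=ctrl.camera_info("side");Ti=np.linalg.inv(c["T"])
def proj(P):
    q=np.atleast_2d(P)
    return cv2.projectPoints(q,cv2.Rodrigues(Ti[:3,:3])[0],Ti[:3,3],c["K"],np.array([c["k1"],0,0,0,0]))[0].reshape(-1,2)
o,p,R=st()
crop=lambda uv:np.round((uv-[140,250])*5+2)
for h in (0,.004,.008):
  print(h,crop(proj([p-.011*ex+s*.0277*ey+ez*h for s in(1,-1)])))
print("tin top corners",crop(proj([C+.03*ez+a*.033*ex+b*.025*ey for a in(1,-1) for b in(1,-1)])))
print("bottom near", crop(proj([C-.03*ez+a*.033*ex+.025*ey for a in(1,-1)])))
# finger tip depth pts
f=np.load("side2.npz")
for u,v in((178,327),(203,290),(177,326),(202,289),(179,328)):
    P=pts("side",[[u,v]],d=[f["d"][v,u]])[0]; print(u,v,np.round([(P-C)@ex*1000,(P-C)@ey*1000,P[2]*1000],1))
```

```text
0 [[221. 405.]
 [333. 228.]]
0.004 [[217. 397.]
 [330. 220.]]
0.008 [[213. 390.]
 [327. 212.]]
tin top corners [[237. 383.]
 [338. 223.]
 [465. 460.]
 [553. 290.]]
bottom near [[288. 487.]
 [499. 561.]]
178 327 [37.4 33.6 70.6]
203 290 [ 39.  -26.3  65.5]
177 326 [38.2 33.6 72.8]
202 289 [ 40.5 -26.6  66.7]
179 328 [37.4 33.  66.9]
```

Run:
```python
from h import *
f=np.load("side2.npz");im,d=f["im"],f["d"]
v,u=np.mgrid[250:370,140:260]
P=pts("side",np.c_[u.ravel(),v.ravel()],d=d[250:370,140:260].ravel())
q=np.c_[(P-C)@ex,(P-C)@ey,P[:,2]]*1000
g=im[250:370,140:260].reshape(-1,3).max(1)
for nm,s in(("near",(q[:,1]>26)),("far",q[:,1]<-22)):
    m=s&(q[:,2]>50)&(q[:,2]<95)&(q[:,0]>20)&(q[:,0]<70)&(g<110)
    a=q[m]; a=a[np.argsort(a[:,2])]
    print(nm,len(a)); print(np.round(a[:12],1).tolist())
    for lo in range(56,90,4):
        b=a[(a[:,2]>=lo)&(a[:,2]<lo+4)]
        if len(b):print(lo,len(b),"x",b[:,0].min().round(1),b[:,0].max().round(1),"y",b[:,1].min().round(1),b[:,1].max().round(1))
# tin checks
m=(abs(q[:,2]-60)<4)&(abs(q[:,1])<26)&(q[:,0]<34); print("top z",np.median(q[m][:,2]))
z=q[(q[:,0]<-60)|(q[:,1]>60)]; print("counter z",np.median(z[:,2]))
```

```text
near 196
[[42.4, 36.4, 62.3], [38.5, 35.4, 62.9], [40.5, 36.5, 63.7], [38.5, 34.8, 64.4], [42.4, 37.6, 64.6], [37.9, 33.3, 64.6], [38.7, 36.5, 64.8], [42.2, 39.6, 65.8], [41.1, 36.6, 66.1], [37.4, 33.0, 66.9], [39.2, 36.7, 67.4], [42.4, 40.6, 67.4]]
60 3 x 38.5 42.4 y 35.4 36.5
64 12 x 37.4 42.7 y 33.0 42.2
68 29 x 37.1 53.5 y 31.4 44.0
72 30 x 37.4 54.5 y 31.3 44.0
76 28 x 37.2 51.9 y 31.2 44.0
80 28 x 37.2 50.3 y 31.4 43.8
84 29 x 37.0 50.2 y 31.5 43.9
88 23 x 37.2 46.7 y 31.1 43.8
far 241
[[48.5, -26.0, 58.7], [27.4, -22.8, 59.0], [54.5, -25.5, 59.0], [43.3, -25.6, 59.4], [28.5, -22.1, 59.5], [46.6, -25.9, 59.8], [41.3, -25.5, 60.5], [50.9, -25.6, 60.7], [44.5, -25.8, 61.1], [55.5, -25.5, 61.1], [39.6, -25.6, 61.2], [51.7, -24.7, 61.6]]
56 6 x 27.4 54.5 y -26.0 -22.1
60 16 x 38.5 57.1 y -26.8 -24.7
64 26 x 37.4 58.8 y -30.2 -25.0
68 25 x 37.4 59.1 y -29.6 -25.2
72 27 x 37.9 59.7 y -37.6 -25.0
76 28 x 37.7 58.7 y -36.4 -24.3
80 28 x 36.9 57.6 y -38.4 -24.6
84 30 x 37.0 58.4 y -37.6 -24.9
88 33 x 37.1 59.2 y -37.8 -24.7
top z 60.82159976458179
counter z 2.405646956343599
```

The tin is undisturbed. The pad corners sit at about (198,395) and (322,208) in the crop, 2 mm left (+y) of the tin's axis and about 2.5 mm too far out. I'll correct that and go down to the lid's centre height.

Request:
drive_tool(
  commands="-0.3 0 -0.05 -0.06 0; -0.3 0.25 -0.05 -0.06 0; -0.3 0.5 -0.05 -0.06 0; -0.3 0.69 -0.05 -0.06 0; -0.3 0.69 -0.05 -0.06 0; -0.3 0.69 -0.05 -0.06 0; -0.3 0.69 -0.05 -0.06 0",
)

```text
t: 2.67
tool_pos: [0.522, 0.2679, 0.0233]
tool_rot: [-0.23, 1.559, 0.23]
contact_force: [-0.3, -0.1, 0.4]
opening: 0.0556
```

```bash
cat > look.py <<'E'
from h import *
import sys
k=sys.argv[1]
togo(C+.0445*ex+ez*(-.0035))
im,d=ctrl.get_image("side"); np.savez(f"side{k}.npz",im=im,d=d)
cv2.imwrite(f"pics/side{k}.png",cv2.convertScaleAbs(cv2.resize(im[250:370,140:260],(600,600),interpolation=cv2.INTER_CUBIC),alpha=1.8))
v,u=np.mgrid[250:370,140:280]
P=pts("side",np.c_[u.ravel(),v.ravel()],d=d[250:370,140:280].ravel())
q=np.c_[(P-C)@ex,(P-C)@ey,P[:,2]]*1000
g=im[250:370,140:280].reshape(-1,3).astype(int)
hsv=cv2.cvtColor(im,cv2.COLOR_BGR2HSV)[250:370,140:280].reshape(-1,3)
m=(hsv[:,0]>45)&(hsv[:,0]<85)&(hsv[:,1]>90)&(q[:,2]>0)&(q[:,2]<95)&(abs(q[:,0])<70)&(abs(q[:,1])<40)
a=q[m]
for nm,i in(("minx",a[:,0].argmin()),("maxx",a[:,0].argmax()),("minz",a[:,2].argmin()),("maxz",a[:,2].argmax())): print(nm,np.round(a[i],1))
# side face (+y) outline in x-z: min area rect over near-face points
b=a[a[:,1]>20]; 
if len(b)>20: print("near face",len(b),cv2.minAreaRect(b[:,[0,2]].astype(np.float32)))
E
python3 look.py 3
```

```text
t 2.67 p [0.522  0.2679 0.0233] tin-frame TCP [43.  -0.7 23.3] 
units [-0.079  0.018  0.039] turn deg -0.01 F [-0.34 -0.05  0.36] open 0.0556
minx [-32.9  -6.5  59.1]
maxx [ 40.  -28.4  46.6]
minz [18.2 24.2  5.3]
maxz [ 1.5 -8.9 64.1]
near face 631 ((-0.9315586090087891, 33.875892639160156), (56.9055061340332, 63.21672821044922), 89.71073150634766)
```

View pics/side3.png

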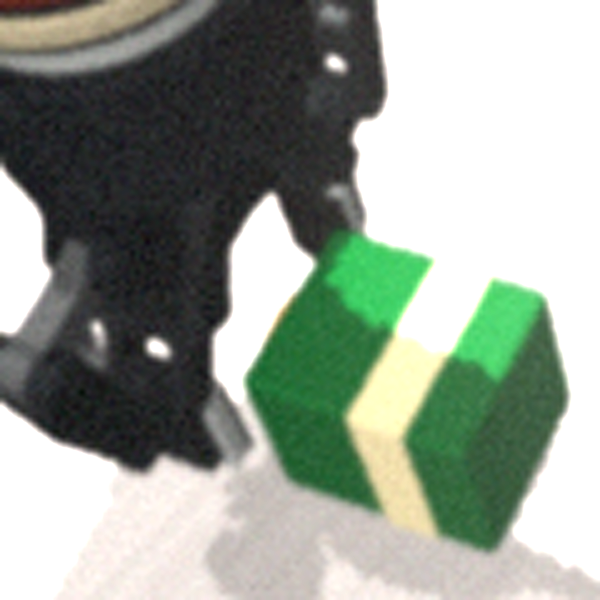

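Request:
drive_tool(
  commands="-0.3 -0.05 0 0.04 0; -0.3 -0.05 0 0.04 0; -0.3 -0.05 0 0.04 0; -0.3 -0.05 0 0.04 0; -0.3 -0.05 0 0.04 0",
)

```text
t: 3.13
tool_pos: [0.5237, 0.2685, 0.0259]
tool_rot: [-0.23, 1.558, 0.23]
contact_force: [0.3, -0.4, -0.5]
opening: 0.0552
```

```bash
python3 look.py 4; python3 -c "
from h import *
for i in range(2): togo(C+.0447*ex-.004*ez)"
```

```text
t 3.13 p [0.5237 0.2685 0.0259] tin-frame TCP [44.8 -0.7 25.9] 
units [-0.016  0.017 -0.006] turn deg -0.02 F [ 0.34 -0.38 -0.47] open 0.0552
minx [-33.   11.   31.1]
maxx [ 45.4 -28.   36.6]
minz [18.  24.3  5.8]
maxz [22.8  8.6 63.5]
near face 640 ((-1.0466442108154297, 34.48318862915039), (56.977848052978516, 63.374210357666016), 89.33016204833984)
t 3.18 p [0.5236 0.2684 0.0257] tin-frame TCP [44.6 -0.7 25.7] 
units [-0.007  0.017  0.001] turn deg -0.02 F [-0.29  0.07  0.1 ] open 0.0554
t 3.18 p [0.5236 0.2684 0.0257] tin-frame TCP [44.6 -0.7 25.7] 
units [-0.007  0.017  0.001] turn deg -0.02 F [-0.29  0.07  0.1 ] open 0.0554
```

Position is right. Closing gently on the lid.

Request:
drive_tool(
  commands="0.1 0 0 0 0; 0.1 0 0 0 0; 0.1 0 0 0 0; 0.1 0 0 0 0; 0.1 0 0 0 0; 0.1 0 0 0 0",
  newtons=20,
)

```text
t: 3.68
tool_pos: [0.5237, 0.2684, 0.0258]
tool_rot: [-0.23, 1.559, 0.23]
contact_force: [-1.0, -0.5, 1.9]
opening: 0.0385
```

```bash
python3 look.py 5
```

```text
t 3.68 p [0.5237 0.2684 0.0258] tin-frame TCP [44.7 -0.7 25.8] 
units [-0.017  0.019 -0.004] turn deg -0.02 F [-0.97 -0.46  1.9 ] open 0.0385
minx [-32.9  -3.1  38.1]
maxx [ 41.3 -19.1  44.6]
minz [10.1 24.5  5.4]
maxz [13.2 -8.2 64. ]
near face 645 ((-0.7125072479248047, 33.969669342041016), (56.89423751831055, 64.2198486328125), 89.59009552001953)
```

View pics/side5.png

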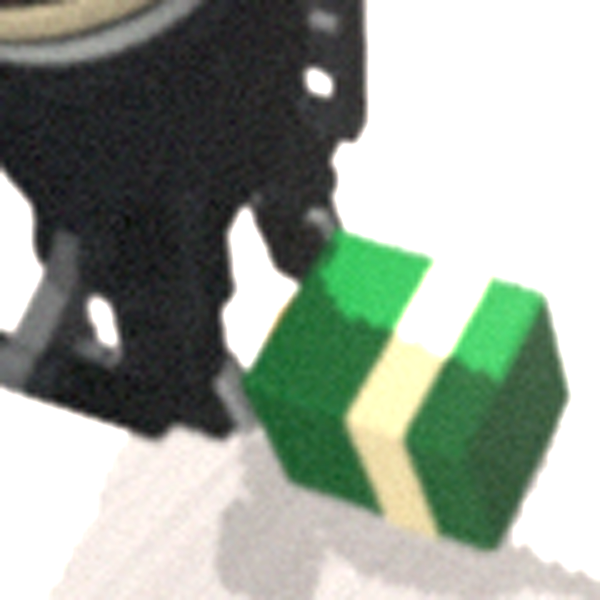

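The opening read 38.5 mm with a 1.9 N upward push, so the pad tips are wedging slightly above the lid's widest height. I'll reopen a little, go lower and close again.

Request:
drive_tool(
  commands="-0.1 0 0 0 0; -0.1 0 0 0 0; -0.1 0.09 0 0 0; -0.1 0.09 0 0 0; 0.3 0.09 0 0 0; 0.3 0.09 0 0 0; 0.3 0.09 0 0 0; 0.3 0.09 0 0 0",
  newtons=20,
)

```text
t: 4.4
tool_pos: [0.5234, 0.2684, 0.0219]
tool_rot: [-0.23, 1.559, 0.23]
contact_force: [0.1, 0.2, -0.5]
opening: 0.0385
```

```bash
python3 look.py 6
```

```text
t 4.4 p [0.5234 0.2684 0.0219] tin-frame TCP [44.4 -0.7 21.9] 
units [-0.116  0.018  0.002] turn deg -0.02 F [ 0.1   0.22 -0.48] open 0.0385
minx [-32.6  13.1  57.3]
maxx [ 45.2 -20.2  38.1]
minz [10.  24.6  5.7]
maxz [ 5.8 22.  63.5]
near face 642 ((-0.31056785583496094, 34.749114990234375), (57.678592681884766, 64.16217803955078), 88.97586822509766)
```

View pics/side6.png

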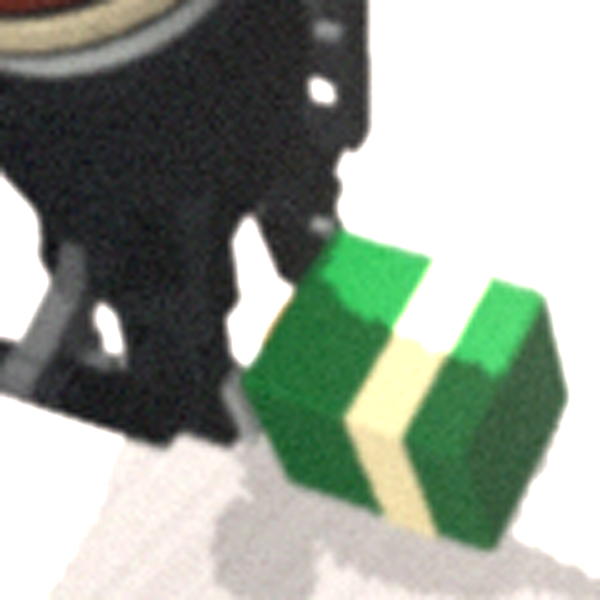

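It now stops at 38.5 mm against a much smaller commanded opening, so that is the lid's width and the first height was fine. I'll regrip 4 mm higher so the pad tips barely reach below the lid's centre.

Request:
drive_tool(
  commands="-0.1 0 0 0 0; -0.1 0 0 0 0; -0.1 -0.11 0 0 0; -0.1 -0.11 0 0 0; -0.1 -0.11 0 0 0; 0.3 -0.11 0 0 0; 0.3 -0.11 0 0 0; 0.3 -0.11 0 0 0",
  newtons=20,
)

```text
t: 5.12
tool_pos: [0.5241, 0.2686, 0.0272]
tool_rot: [-0.23, 1.558, 0.23]
contact_force: [-0.2, -0.7, 4.7]
opening: 0.0383
```

Request:
drive_tool(
  commands="0.3 0 0 0 0; 0.3 0 0 0 0",
)

```text
t: 5.28
tool_pos: [0.5242, 0.2686, 0.0272]
tool_rot: [-0.23, 1.557, 0.23]
contact_force: [-0.7, -0.6, 5.6]
opening: 0.0377
```

```bash
python3 look.py 7
python3 - <<'E'
import numpy as np
r=np.hypot(69,30);a0=np.arctan2(30,69)
for th in (5,10,15,20,25,30,35,40,45,50,55,60,65,70):
    a=a0+np.radians(th); print(th,"x(down)",round((30-r*np.sin(a))/40,3),"z(+ex)",round((r*np.cos(a)-69)/40,3))
E
```

```text
t 5.28 p [0.5242 0.2686 0.0272] tin-frame TCP [45.3 -0.7 27.2] 
units [ 0.017  0.017 -0.019] turn deg -0.01 F [-0.71 -0.6   5.56] open 0.0377
minx [-32.3 -10.8  29.3]
maxx [53.7 27.  80. ]
minz [26.  24.1  6. ]
maxz [53.7 27.  80. ]
near face 648 ((10.810779571533203, 43.1158332824707), (74.1503677368164, 85.3631820678711), 89.72791290283203)
5 x(down) -0.147 z(+ex) -0.072
10 x(down) -0.288 z(+ex) -0.156
15 x(down) -0.421 z(+ex) -0.253
20 x(down) -0.545 z(+ex) -0.361
25 x(down) -0.659 z(+ex) -0.479
30 x(down) -0.762 z(+ex) -0.606
35 x(down) -0.854 z(+ex) -0.742
40 x(down) -0.933 z(+ex) -0.886
45 x(down) -1.0 z(+ex) -1.036
50 x(down) -1.054 z(+ex) -1.191
55 x(down) -1.093 z(+ex) -1.35
60 x(down) -1.119 z(+ex) -1.512
65 x(down) -1.13 z(+ex) -1.676
70 x(down) -1.127 z(+ex) -1.84
```

Upward force of 5.6 N at this height means the tips are riding above the lid's centre. I'll regrip in between, at about 24 mm.

Request:
drive_tool(
  commands="-0.1 0 0 0 0; -0.1 0 0 0 0; -0.1 0.08 0 0 0; -0.1 0.08 0 0 0; -0.1 0.08 0 0 0; 0.3 0.08 0 0 0; 0.3 0.08 0 0 0; 0.3 0.08 0 0 0",
  newtons=20,
)

```text
t: 6.0
tool_pos: [0.5235, 0.2684, 0.0231]
tool_rot: [-0.23, 1.559, 0.23]
contact_force: [-0.3, 0.4, -0.5]
opening: 0.0382
```

Request:
drive_tool(
  commands="0.3 0 0 0 0; 0.3 0 0 0 0",
)

```text
t: 6.17
tool_pos: [0.5235, 0.2684, 0.0231]
tool_rot: [-0.23, 1.559, 0.23]
contact_force: [-0.1, 0.1, -1.0]
opening: 0.0387
```

Good grip with no wedging. I'll tip it about 10° along the arc, then check that it pivots.

Request:
drive_tool(
  commands="0.3 -0.07 0 -0.03 0; 0.3 -0.15 0 -0.07 0; 0.3 -0.22 0 -0.11 0; 0.3 -0.28 0 -0.16 0; 0.3 -0.28 0 -0.16 0; 0.3 -0.28 0 -0.16 0",
)

```text
t: 6.67
tool_pos: [0.5176, 0.2666, 0.0348]
tool_rot: [-0.23, 1.558, 0.23]
contact_force: [-0.1, -0.4, -1.7]
opening: 0.0385
```

```bash
python3 look.py 8
```

```text
t 6.67 p [0.5176 0.2666 0.0348] tin-frame TCP [38.3 -0.7 34.8] 
units [0.208 0.017 0.155] turn deg -0.01 F [-0.05 -0.36 -1.67] open 0.0385
minx [-39.8  -6.3  66. ]
maxx [26.8 24.4 21.2]
minz [-34.2  24.2  14.5]
maxz [15.   9.7 74.9]
near face 661 ((-6.024646759033203, 43.23310470581055), (64.83904266357422, 56.52360534667969), 3.1084840297698975)
```

View pics/side8.png

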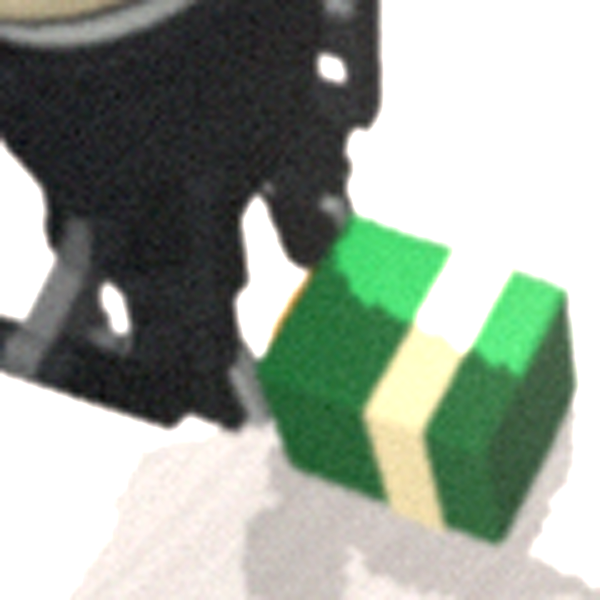

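The tin barely rotated (about 3°) and its base end rose several mm, so a 20 N grip is too stiff a hinge. I'm putting it straight back down. Then I'll use a much lighter pinch, with the closure target only just under the lid's width.

Request:
drive_tool(
  commands="0.3 0.07 0 0.04 0; 0.3 0.15 0 0.08 0; 0.3 0.22 0 0.12 0; 0.3 0.28 0 0.16 0; 0.3 0.28 0 0.16 0; 0.1 0.28 0 0.16 0; 0.04 0.28 0 0.16 0; 0.04 0.28 0 0.16 0",
)

```text
t: 7.38
tool_pos: [0.5238, 0.2685, 0.0234]
tool_rot: [-0.23, 1.558, 0.23]
contact_force: [0.4, 0.3, 0.5]
opening: 0.0412
```

```bash
python3 look.py 9
```

```text
t 7.38 p [0.5238 0.2685 0.0234] tin-frame TCP [44.8 -0.7 23.4] 
units [-0.077  0.017 -0.007] turn deg -0.02 F [0.37 0.3  0.47] open 0.0412
minx [-31.5  10.8  57.7]
maxx [ 45.  -20.7  40.1]
minz [22.7 24.5  5.9]
maxz [39.4 39.9 78.4]
near face 649 ((4.031024932861328, 42.32587432861328), (72.56430053710938, 70.3848648071289), 89.68231201171875)
```

View pics/side9.png

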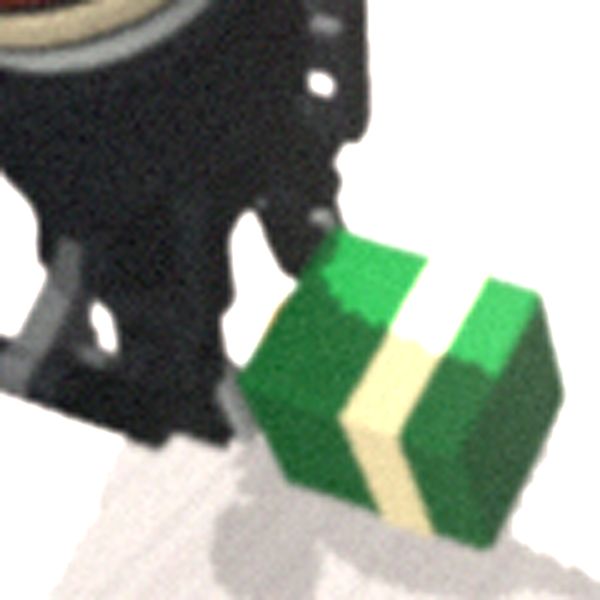

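Request:
drive_tool(
  commands="0.075 0 0 0 0; 0.075 0 0 0 0; 0.075 0 0 0 0; 0.075 0 0 0 0; 0.075 -0.04 0 -0.02 0; 0.075 -0.08 0 -0.04 0; 0.075 -0.12 0 -0.06 0; 0.075 -0.12 0 -0.06 0",
)

```text
t: 8.1
tool_pos: [0.5212, 0.2678, 0.0283]
tool_rot: [-0.23, 1.559, 0.23]
contact_force: [-0.5, -0.4, -0.7]
opening: 0.0396
```

```bash
cat > tin.py <<'E'
from h import *
import sys
k=sys.argv[1]
o,p,R=st()
im,d=ctrl.get_image("side"); np.savez(f"side{k}.npz",im=im,d=d)
cv2.imwrite(f"pics/side{k}.png",cv2.convertScaleAbs(cv2.resize(im[230:370,130:270],(600,600),interpolation=cv2.INTER_CUBIC),alpha=1.8))
v,u=np.mgrid[230:370,130:270]
P=pts("side",np.c_[u.ravel(),v.ravel()],d=d[230:370,130:270].ravel())
q=np.c_[(P-C)@ex,(P-C)@ey,P[:,2]]*1000
hsv=cv2.cvtColor(im,cv2.COLOR_BGR2HSV)[230:370,130:270].reshape(-1,3)
m=(hsv[:,0]>45)&(hsv[:,0]<85)&(hsv[:,1]>110)&(q[:,2]>1)&(q[:,2]<100)&(abs(q[:,0])<80)&(abs(q[:,1])<35)
a=q[m]
b=a[(abs(a[:,1]-24.5)<2)]
print("t",round(o["t"],2),"TCP tin",np.round([(p-C)@ex*1000,(p-C)@ey*1000,p[2]*1000],1),"F",np.round(o["contact_force"],1),"open",round(float(o["opening"])*1000,1))
print("side face",len(b),cv2.minAreaRect(b[:,[0,2]].astype(np.float32)),"lowest",np.round(b[b[:,2].argsort()[:3]][:,[0,2]],1).tolist(),"base end lowest z",np.round(np.sort(b[b[:,0]<b[:,0].min()+6][:,2])[:3],1))
# tilt from image: top/right-face edge via base-face normal (points with y inside, x near min)
n=[]
for s in ("base","top"):
    pass
c=a[abs(a[:,1])<20]
# principal planes: fit 2D normals of (x,z) using local depth: RANSAC line
best=[]
rng=np.random.default_rng(0);rem=c[:,[0,2]]
for _ in range(2):
    bi=None
    for i in range(300):
        p1,p2=rem[rng.choice(len(rem),2,False)]
        t=p2-p1;L=np.hypot(*t)
        if L<15: continue
        nn=np.array([-t[1],t[0]])/L; inl=abs((rem-p1)@nn)<1.2
        if bi is None or inl.sum()>bi.sum(): bi=inl
    if bi is None: break
    l=cv2.fitLine(rem[bi].astype(np.float32),cv2.DIST_L2,0,.01,.01).ravel()
    print("plane n",bi.sum(),"dir deg",np.degrees(np.arctan2(l[1],l[0])).round(1),"at",l[2:].round(1),"ends",rem[bi].min(0).round(1),rem[bi].max(0).round(1))
    rem=rem[~bi]
    if len(rem)<40:break
E
python3 tin.py 10
```

```text
t 8.1 TCP tin [42.1 -0.6 28.3] F [-0.5 -0.4 -0.7] open 39.6
side face 510 ((-1.9716167449951172, 36.51875305175781), (63.80249786376953, 56.1427001953125), 3.2257628440856934) lowest [[-28.4, 6.9], [-19.6, 7.4], [-27.7, 8.6]] base end lowest z [11.3 13.7 15.7]
plane n 824 dir deg 4.2 at [-0.6 63.1] ends [-35.4  59.5] [29.3 66.2]
plane n 89 dir deg 4.6 at [-2.5 61.3] ends [-35.1  57.5] [30.2 64.1]
```

View pics/side10.png

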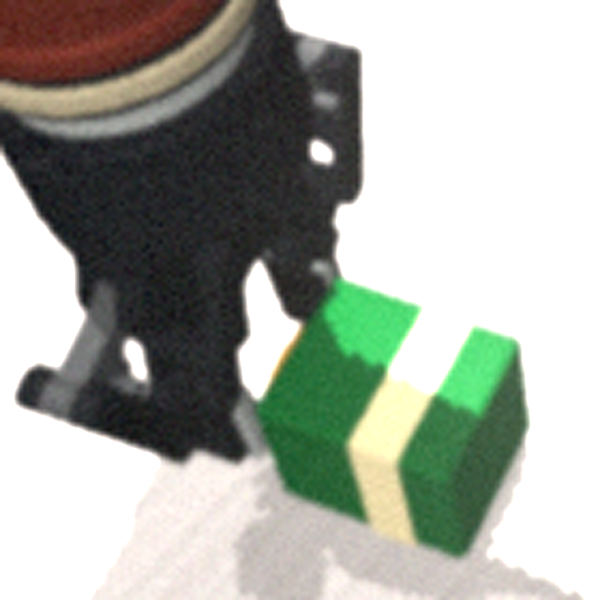

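The light pinch works. The top is tilted 4.2° and the heel is still on the counter. I'll continue along the arc to about 15°.

Request:
drive_tool(
  commands="0.075 -0.05 0 -0.03 0; 0.075 -0.11 0 -0.06 0; 0.075 -0.17 0 -0.1 0; 0.075 -0.23 0 -0.14 0; 0.075 -0.3 0 -0.19 0; 0.075 -0.3 0 -0.19 0",
)

```text
t: 8.65
tool_pos: [0.514, 0.2656, 0.0408]
tool_rot: [-0.23, 1.558, 0.23]
contact_force: [-0.7, -1.1, -0.7]
opening: 0.0397
```

```bash
python3 tin.py 11
```

```text
t 8.65 TCP tin [34.6 -0.6 40.8] F [-0.7 -1.1 -0.7] open 39.7
side face 537 ((-7.656156539916992, 41.02402877807617), (63.60283279418945, 56.9453010559082), 15.610923767089844) lowest [[-26.4, 10.3], [-23.4, 10.9], [-30.0, 11.3]] base end lowest z [39.  42.1 45.5]
plane n 856 dir deg 15.2 at [-11.7  68.1] ends [-45.6  58. ] [16.4 76.4]
plane n 111 dir deg 19.1 at [-14.1  67.8] ends [-45.3  56.5] [13.2 77. ]
```

The tilt is 15.2° and the base's top edge is exactly where a pivot on the heel would put it, so nothing has lifted. On to 30°.

Request:
drive_tool(
  commands="0.075 -0.06 0 -0.05 0; 0.075 -0.12 0 -0.11 0; 0.075 -0.18 0 -0.17 0; 0.075 -0.23 0 -0.23 0; 0.075 -0.28 0 -0.29 0; 0.075 -0.33 0 -0.35 0; 0.075 -0.33 0 -0.35 0",
)

```text
t: 9.28
tool_pos: [0.5007, 0.2615, 0.054]
tool_rot: [-0.23, 1.558, 0.23]
contact_force: [1.2, 0.2, 0.8]
opening: 0.0397
```

```bash
python3 tin.py 12
```

```text
t 9.28 TCP tin [20.6 -0.7 54. ] F [1.2 0.2 0.8] open 39.7
side face 542 ((-18.348913192749023, 46.903663635253906), (62.960777282714844, 54.78845977783203), 30.118520736694336) lowest [[-30.9, 10.5], [-25.2, 12.3], [-31.1, 12.9]] base end lowest z [46.1 46.4 49.7]
plane n 859 dir deg 29.7 at [-28.   71.5] ends [-59.   53.5] [-3.8 85.3]
plane n 101 dir deg 29.7 at [-26.9  74. ] ends [-59.1  55.5] [-5.  86.6]
```

View pics/side12.png

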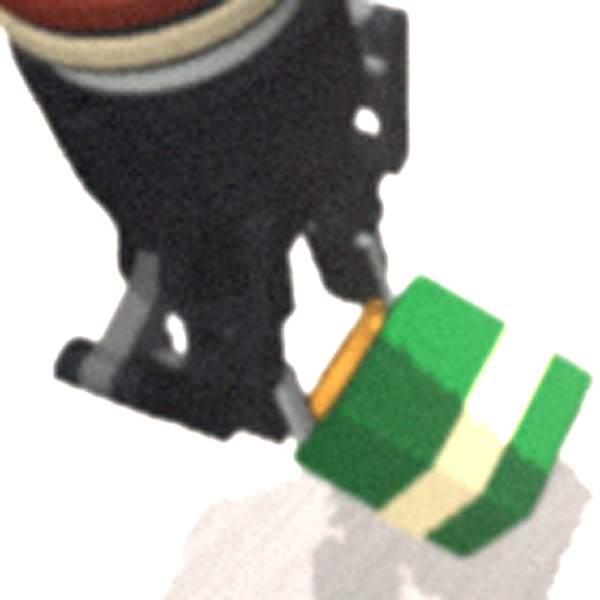

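The tilt is 29.7° and the heel corner is still at about (463,555) in the crop, the same spot as at 4°. On to 45°.

Request:
drive_tool(
  commands="0.075 -0.05 0 -0.07 0; 0.075 -0.09 0 -0.14 0; 0.075 -0.13 0 -0.21 0; 0.075 -0.17 0 -0.29 0; 0.075 -0.21 0 -0.36 0; 0.075 -0.24 0 -0.43 0; 0.075 -0.24 0 -0.43 0",
)

```text
t: 9.92
tool_pos: [0.484, 0.2565, 0.0633]
tool_rot: [-0.23, 1.558, 0.23]
contact_force: [0.4, 0.6, 1.9]
opening: 0.0397
```

```bash
python3 tin.py 13
```

```text
t 9.92 TCP tin [ 3.2 -0.7 63.3] F [0.4 0.6 1.9] open 39.7
side face 526 ((-30.787498474121094, 49.35614013671875), (62.186214447021484, 54.375667572021484), 45.280609130859375) lowest [[-32.5, 11.4], [-34.5, 13.6], [-30.2, 13.8]] base end lowest z [42.8 43.1 45.5]
plane n 765 dir deg 45.2 at [-44.4  72.6] ends [-72.1  44.1] [-27.4  89.4]
plane n 117 dir deg -43.1 at [-23.  85.] ends [-27.4  75.1] [-12.7  88.8]
```

45.2°, still pivoting cleanly. I'll carry it past balance to 65°, then to about 80°, so it doesn't drop onto its base.

Request:
drive_tool(
  commands="0.075 -0.03 0 -0.09 0; 0.075 -0.06 0 -0.18 0; 0.075 -0.08 0 -0.27 0; 0.075 -0.1 0 -0.37 0; 0.075 -0.11 0 -0.46 0; 0.075 -0.12 0 -0.55 0; 0.075 -0.13 0 -0.64 0; 0.075 -0.13 0 -0.64 0",
)

```text
t: 10.63
tool_pos: [0.4592, 0.249, 0.0687]
tool_rot: [-0.23, 1.559, 0.23]
contact_force: [1.1, -0.5, 5.2]
opening: 0.0397
```

```bash
python3 tin.py 14
```

```text
t 10.63 TCP tin [-22.7  -0.6  68.7] F [ 1.1 -0.5  5.2] open 39.7
side face 438 ((-47.10789108276367, 47.4761848449707), (61.38246154785156, 54.74071502685547), 66.9454574584961) lowest [[-35.6, 11.1], [-37.0, 11.4], [-38.5, 12.0]] base end lowest z [28.3 28.8 29.6]
plane n 387 dir deg 66.5 at [-65.3  73. ] ends [-72.2  56.9] [-59.1  85.7]
plane n 237 dir deg -23.0 at [-51.3  80.8] ends [-59.5  62.8] [-9.2 85.2]
```

View pics/side14.png

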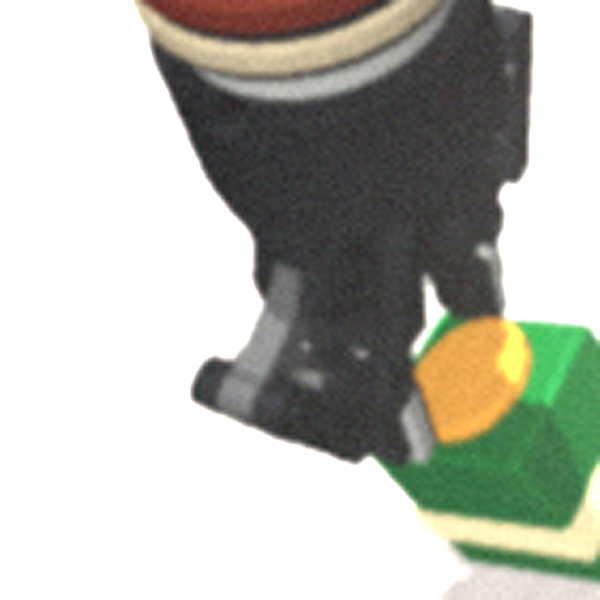

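66.5°, past balance. The 5.2 N upward force says the pad tips now press lightly on the lid-end face. I'll lower it the rest of the way while easing up slightly.

Request:
drive_tool(
  commands="0.075 -0.02 0 -0.08 0; 0.075 -0.02 0 -0.16 0; 0.075 -0.01 0 -0.24 0; 0.075 0 0 -0.32 0; 0.075 0.01 0 -0.4 0; 0.075 0.02 0 -0.48 0; 0.075 0.03 0 -0.56 0; 0.075 0.04 0 -0.62 0",
)

```text
t: 11.35
tool_pos: [0.4347, 0.2416, 0.0654]
tool_rot: [-0.23, 1.56, 0.23]
contact_force: [-0.9, -0.3, -0.7]
opening: 0.0393
```

```bash
sed -i 's/130:270/150:290/g; s/<80)/<110)/' tin.py; python3 tin.py 15
```

```text
t 11.35 TCP tin [-48.2  -0.7  65.4] F [-0.9 -0.3 -0.7] open 39.3
side face 331 ((-62.57035827636719, 46.48625564575195), (50.94571304321289, 58.81272506713867), 19.822437286376953) lowest [[-76.6, 10.2], [-67.2, 14.0], [-41.1, 38.2]] base end lowest z [40.3 41.5 41.6]
plane n 266 dir deg -0.5 at [-80.9  68.5] ends [-88.5  67.1] [-38.8  69.7]
plane n 40 dir deg -0.3 at [-82.7  66.8] ends [-88.9  65.6] [-39.7  67.3]
```

View pics/side15.png

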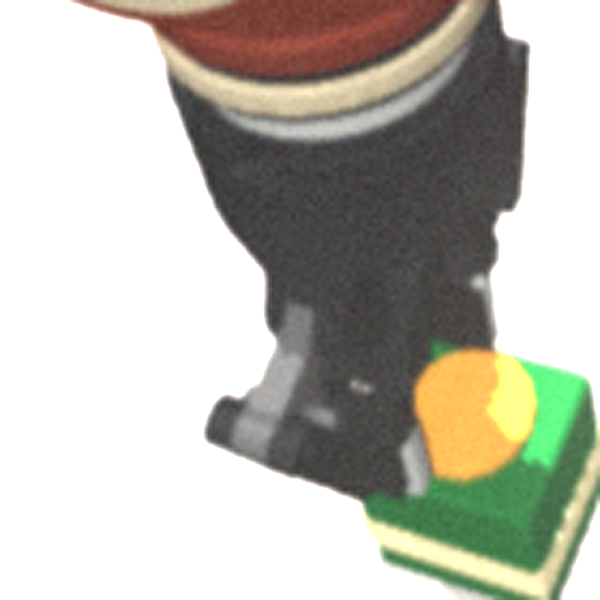

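The tin is upright, with its lid face level to 0.5° at 67–68 mm. Now I'll open and go straight up.

Request:
drive_tool(
  commands="0.03 0 0 0 0; -0.05 0 0 0 0; -0.12 0 0 0 0; -0.15 -0.05 0 0 0; -0.15 -0.2 0 0 0; -0.15 -0.5 0 0 0; -0.15 -1.0 0 0 0; -0.15 -1.7 0 0 0",
)

```text
t: 12.07
tool_pos: [0.4347, 0.2415, 0.1342]
tool_rot: [-0.231, 1.562, 0.229]
contact_force: [0.7, 0.5, 0.1]
opening: 0.0491
```

Request:
drive_tool(
  commands="-0.15 -0.8 0 0.5 0; -0.15 -1.6 0.6 1 0; -0.15 -2.2 1.4 1.5 0; -0.15 -2.2 2.2 1.5 0; -0.15 -2.2 3.0 1.5 0; -0.15 -2.2 3.8 1.5 0; -0.15 -2.2 3.8 1.5 0; -0.15 -2.2 3.8 1.5 0",
)

```text
t: 12.73
tool_pos: [0.4491, 0.4061, 0.2237]
tool_rot: [-0.232, 1.557, 0.232]
contact_force: [-0.7, 0.1, -0.4]
opening: 0.0488
```

```bash
python3 tin.py 16
python3 - <<'E'
from h import *
a,_=ctrl.get_image("side");b,d=ctrl.get_image("top")
cv2.imwrite("pics/fin.png",cv2.convertScaleAbs(np.vstack([cv2.resize(a,(480,300)),cv2.resize(b,(480,300))]),alpha=1.4))
v,u=np.mgrid[0:400,0:640];P=pts("top",np.c_[u.ravel(),v.ravel()],d=d.ravel())
m=(abs(P[:,0]-.43)<.08)&(abs(P[:,1]-.24)<.08)&(P[:,2]>.055)&(P[:,2]<.085)
print(m.sum(),cv2.minAreaRect(P[m][:,:2].astype(np.float32)),np.percentile(P[m][:,2],[5,50,95]).round(4))
E
```

```text
t 12.73 TCP tin [ 13.1 152.7 223.7] F [-0.7  0.1 -0.4] open 48.8
side face 295 ((-64.62178802490234, 39.22556686401367), (60.707130432128906, 55.80257034301758), 86.27104187011719) lowest [[-40.7, 7.2], [-42.7, 9.5], [-72.1, 9.7]] base end lowest z [41.  41.1 43.8]
plane n 469 dir deg 0.4 at [-66.7  66.8] ends [-91.2  65.5] [-33.7  68.1]
plane n 66 dir deg 0.8 at [-70.8  64.9] ends [-91.5  63.3] [-33.5  65.8]
618 ((0.4206886887550354, 0.23767979443073273), (0.060072604566812515, 0.051316700875759125), 16.893020629882812) [0.0625 0.0678 0.0746]
```

View pics/fin.png

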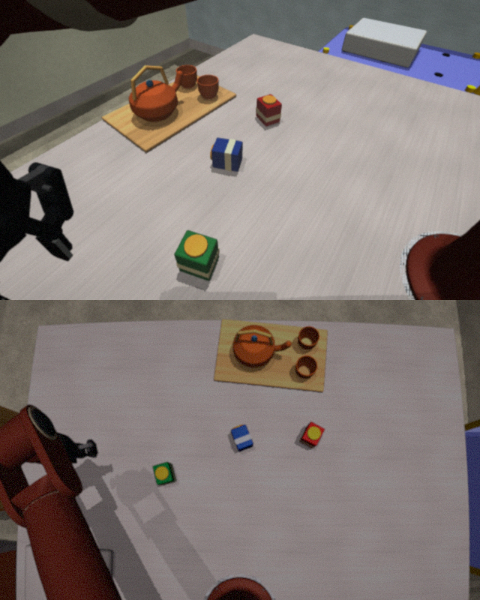

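The final pictures show the green tin upright with its lid on top, at (197,255) in the side half and (163,473) in the top half. The blue and red tins haven't moved and the gripper is well clear.

```bash
python3 -c "
from station import ctrl
print(ctrl.finish_job())"
```

```text
the job is handed in; nothing more can be done
None
```

The green tin now stands upright on its base with its lid up. However, on my first try the base end came several mm off the counter for under a second, so the "do not lift" condition was not kept throughout.

**What I did:** I pinched the round lid's rim with the pad tips and carried it around an arc about the heel, so the tin swivelled between the pads. Then I let go and moved the arm clear.

**The lift:** I first gripped at 20 N, which was too stiff. The tin turned only about 3° and its base end rose roughly 8 mm. I put it straight back down, flat within about 1 mm of where it had been. I then redid the tip with a much lighter pinch. From then on the checks at 4, 15, 30, 45 and 66° showed it pivoting on the heel with no sign of lifting.

**Last checks:**
- **Tilt:** the lid-end face is level to about 0.5°, at the right height of about 66 mm.
- **Position:** its centre is at (0.421, 0.238) with a yaw of 16.9°, about 1 mm from where a pure quarter turn over the heel puts it.
- **Other tins:** the blue and red ones look unmoved in the final pictures; I did not measure them.
- **Clearance and time:** the gripper was well clear of everything when I handed the job in, at about 13 s of the 32 s allowed.

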